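Feel the gap of a clamping nest with a taper gauge

TASK

Pull the flat-headed taper gauge straight up out of the gauge rail, against its sprung catch, and slide its blade, pointing down, between the two jaws of the clamping nest until it drags snugly: the sprung jaw just gives (about 1 mm, some 4 N of downward push) but is not forced wide. Finish holding the gauge upright at that depth in the gripper so the gap can be read; do not let go. Leave the round-headed gauge in the rail and the loose parts where they lie.

Things in the scene. Friction and masses are not known exactly. Their poses are not given: they have to be found in the camera images.
- gauge_head (a point): Grip point of the loose taper gauge (about 90 g): centre of its flat aluminium head, 16 mm thick (x, grip across this) x 32 mm wide (y) x 48 mm tall; 26 mm above the head's underside. z points up to the head's top. Below the head: a 20 mm shank 11 x 18 mm with a small rib on each narrow edge, then the blade. Starts upright in either of the rail's two slots, head underside on the rail.
- gauge_tip (a point): Tip of the taper gauge's steel blade, on its centre line, 110 mm below gauge_head; same axes. The blade is 64 mm long and 14 mm wide (y) and tapers evenly in thickness (x) from 10.3 mm at the shank to 2.0 mm at the tip (0.13 mm per mm).
- taper_gauge: The taper gauge itself; its origin and axes are those of gauge_tip.
- rack: Fixed gauge rack: aluminium rail 34 mm wide, 150 mm long (y) on two end posts, flat top 120 mm above the table. Origin on the table under its centre, z up. Slots at y = -32 and +32 mm. In each, sprung balls on both sides snap over the shank's ribs: a straight upward pull of about 6 to 12 N frees the gauge within 10 mm of lift. The tip clears the rail after 90 mm of lift.
- plug_head (a point): Centre of the round head (24 mm diameter, on a 34 mm flange) of the other gauge, a plug gauge with a short round pin, in the other slot of the rail. To be left alone.
- nest: Fixed clamping nest: base 116 (x) x 66 (y) mm; origin on the table under its centre, z up. Two upright steel jaws, 40 mm wide along y, face each other on a small slide; the gap between them is open at the top and runs along y. The slide with both jaws floats up to 4 mm either way along x, held to the middle by a soft spring (0.15 N per mm), so it centres itself on the blade.
- fixed_jaw: The fixed jaw, bolted to the slide on its -x side. Origin at table height under its gap face; axes as the nest's.
- fixed_edge (a point): On the fixed jaw: middle of the upper edge of its gap face, 76 mm above the table; the face looks along +x. Above this edge a 45 degree lead-in widens the mouth by 6 mm on each jaw; jaw tops are 82 mm above the table. The gap below is straight and 60 mm deep down to the slide.
- sprung_edge (a point): The same point on the sprung jaw, which faces the fixed one on the +x side. The distance between the two points along the nest's x is the gap, 4 to 7 mm, set differently every time; their midpoint is the gap's centre.
- sprung_jaw (a joint): How far the sprung jaw is pushed open along the nest's +x (m): 0 at rest on its stop, at most 0.006. It gives from about 2 N side force on, then 1 mm per 3.5 N. Jaw faces are smooth (friction about 0.3), so 1 mm of give goes with about 4 N of downward push. 0.0003 to 0.0025 is snug, over 0.0035 is forced.
- the_v_block: Loose bystander: steel V block 35 x 40 x 30 mm, origin under its centre.
- the_turned_sample_0: Loose bystander: turned metal sleeve, 22 mm diameter, 34 mm tall, origin under its centre.
- the_hex_bolt: Loose bystander: hexagon bolt standing on its head, 48 mm tall, origin under its centre.
- the_steel_block: Loose bystander: ground steel block 25 x 50 x 25 mm, origin under its centre.

How it is judged:
By the outcome, as a careful person would: the job done as asked, in the order asked, and still so for the second after the job is handed in, while the arm keeps its last pose, push and grip.
It also fails if it takes over 45 s, if anything falls off the work surface, if the arm or the gripper's body presses on something with over 40 N, if the wrist force passes 120 N, or if a joint passes its speed limit or range.

ROBOT

A 6-joint arm with a two-finger parallel gripper is mounted at the origin on a cart in front of the work surface, level with it; the furniture and walls round the work are solid. World frame = base frame: x ahead of the robot, y to its left, z up, the work surface at z = 0. Lengths are in m, angles in rad, forces in N, time in s.
With the tool pointing down it reaches from about 0.275 to 0.725 m from the base axis. Payload 15.9 kg.
Tool frame: the origin (TCP) lies midway between the tips of the shut fingers; the grasp point (between the pads) lies 19 mm behind it (hold_point_z is the distance from the TCP to the grasp point, in m); z points along the fingers, y is the direction in which the jaws open and shut (so a half turn about z gives the same grasp; the last joint's range is limited). The gripper opens to 85 mm and grips with 20 to 120 N. Pads are 22 mm wide; open, the fingers measure 114 mm over their backs; the gripper's body (76 mm by 85 mm) begins 54 mm behind the grasp point. The pads swing forward as they close: fully open they stand 13 mm farther back than shut.
Start: joints at [-1.334, 0.213, -0.034, 1.323, 0, 1.571], TCP at [0.117, -0.486, 0.192] pointing down, gripper open.
Joint ranges: [-2.98, 2.98], [-0.74, 1.72], [-1.14, 1.35], [-2.1, 2.04], [-1.57, 1.44], [-3.14, 3.14]. Speed limits (rad/s): [1.89, 1.89, 2.39, 2.57, 3.14, 3.14].

INTERFACE

Orientations are given as a unit quaternion [w, x, y, z].
In Python, from rig import * gives the robot as it stands.
- The arm moves only by the shell command python3 -m handwheel 'ROWS'. ROWS is JSON, a list of rows, each a list of 5 numbers: the shift along the world's x, y, z in m, then the turn about the world's z in rad, then the gripper's target within -1 to 1 (shut at 1, half-way at 0, fully open at -1). A call has exactly 8 rows; each row is the pose to reach, as a shift and turn from the pose commanded when the call began; what a row does not reach only later rows make up. A row lasts 1/10 s, in which the tool goes at most 50 mm and 8.59 degrees, less where a joint would pass 70% of its speed; a pose out of reach is approached as far as the arm can. A call with a gripper value outside its range is refused whole. The fingers move at their own pace and stop on an object; the grip force is fixed at half the most. Time passes only in rows, so rows that repeat a pose let the fingers close, or fill a call up. It gives the time, the measured TCP pose, the force and the opening at its end, in the units of the state.
- read_state(): the state, without advancing time (a new reading comes with each control period).
- get_image(name): name is "scene" or "top" or "wrist"; returns the picture (420x560x3 uint8, red, green, blue); there is no depth.
- camera_params(name): a dict with "fx", "fy", "cx", "cy" (pixels), "rvec" (rotation vector, rad) and "tvec" (3), from world to camera coordinates, as OpenCV has them; the wrist camera has in their place "T_tool_cam" (4x4, takes a point from camera to tool coordinates, whose origin is the TCP and whose axes are the flange's). Camera axes: x right, y down, z forward; pixel columns grow to the right and rows downward; lengths in m; the calibration is good to about 2 mm. A picture is of the moment at which its call begins: read the wrist's pose just before it. camera_params takes no time and is no camera call.
- close_job(): hands the job in, once; it reports no verdict.
The state is a dict: "clock": time; "joint_pos": joint angles; "joint_velocities": joint speeds; "tau": joint torques, N m; "eef_pos": TCP position; "ee_rot": TCP orientation; "ft_force": force on the tool from outside, world axes, zero at the start; "ft_torque": the same for the moment, N m; "width": finger opening in m.
Only numpy, scipy, OpenCV 4.12 (cv2) and the standard library are available. Lean on these libraries where they do the work, as an engineer would, in place of code of your own. Each camera call takes 0.05 s, during which the arm holds its last target.

## Working session

There is one attempt and no reset: what is moved stays moved. The work goes in short steps, Python scripts to look and compute and a shell command to move; the robot and the scene stay as the last step left them, time stands still between calls to the robot, and variables do not carry over. Pictures are saved under pics/ and viewed, and the job is handed in when it is done.

```bash
ls; mkdir -p pics
python3 - <<'E'
from rig import *
import cv2
s=read_state();print({k:s[k] for k in("clock","eef_pos","ee_rot","ft_force","width")})
for n in("scene","top","wrist"):
    cv2.imwrite(f"pics/a_{n}.png",get_image(n)[:,:,::-1]); print(n,camera_params(n))
E
```

```text
pics
{'clock': 0.0, 'eef_pos': array([ 0.11720705, -0.4856666 ,  0.19160946]), 'ee_rot': array([-5.62708671e-04,  9.92996781e-01,  1.18140049e-01, -7.60518152e-05]), 'ft_force': array([ 0.05600832, -0.6523478 , -0.21758512]), 'width': 0.08551096968526321}
scene {'fx': 458.68340630127767, 'fy': 458.68340630127767, 'cx': 268.2037482380969, 'cy': 214.5693100285317, 'rvec': array([ 1.80281687, -0.84891657,  0.55258918]), 'tvec': array([-0.60798072,  0.22315349,  0.68661967])}
top {'fx': 511.1574847068758, 'fy': 511.1574847068758, 'cx': 286.0472450474292, 'cy': 206.23951819379909, 'rvec': array([ 2.16745959, -2.1877283 ,  0.14827156]), 'tvec': array([-0.32002897,  0.57420581,  0.96938435])}
wrist {'fx': 329.16184689382567, 'fy': 329.16184689382567, 'cx': 277.4236982565935, 'cy': 206.58300188304005, 'T_tool_cam': array([[ 1.29177012e-03, -9.46898095e-01, -3.21531226e-01,
         8.25035716e-02],
       [ 9.99998935e-01,  1.00466578e-03,  1.05884781e-03,
        -3.28982466e-04],
       [-6.79589559e-04, -3.21532251e-01,  9.46898384e-01,
        -1.81689463e-01],
       [ 0.00000000e+00,  0.00000000e+00,  0.00000000e+00,
         1.00000000e+00]])}
```

View pics/a_scene.png

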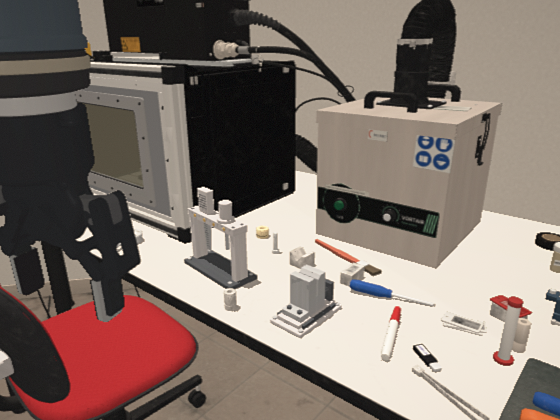

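View pics/a_top.png

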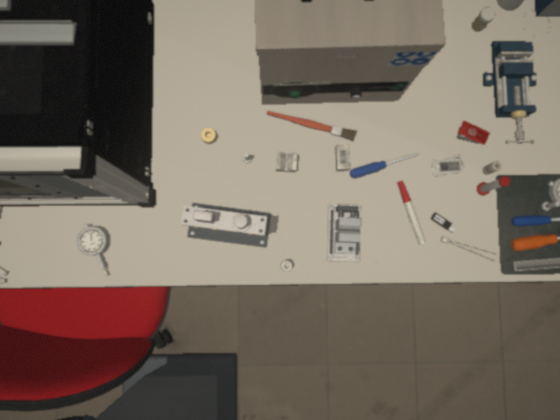

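View pics/a_wrist.png

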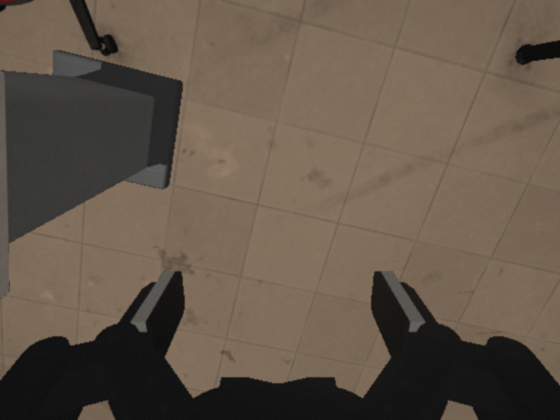

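The top view shows the rail near (229,222), with the flat head near (204,214) and the round head near (241,220). The nest is near (345,232). I'll zoom in and work out rough positions.

```bash
cat > h.py <<'E'
import numpy as np, cv2
from rig import *
from scipy.spatial.transform import Rotation as R
def KP(n,s=None):
    c=camera_params(n);K=np.array([[c['fx'],0,c['cx']],[0,c['fy'],c['cy']],[0,0,1.]])
    if n!='wrist':
        Rm=cv2.Rodrigues(c['rvec'])[0];return K,Rm,np.array(c['tvec'])
    q=s['ee_rot'];T=np.eye(4);T[:3,:3]=R.from_quat([q[1],q[2],q[3],q[0]]).as_matrix();T[:3,3]=s['eef_pos']
    M=np.linalg.inv(T@c['T_tool_cam']);return K,M[:3,:3],M[:3,3]
def ray(P,uv):
    K,Rm,t=P;d=Rm.T@np.linalg.inv(K)@np.array([uv[0],uv[1],1.]);return -Rm.T@t,d/np.linalg.norm(d)
def onz(P,uv,z):
    o,d=ray(P,uv);return o+d*(z-o[2])/d[2]
def proj(P,X):
    K,Rm,t=P;p=K@(Rm@np.array(X)+t);return p[:2]/p[2]
def tri(obs):
    A=np.zeros((3,3));b=np.zeros(3)
    for P,uv in obs:
        o,d=ray(P,uv);M=np.eye(3)-np.outer(d,d);A+=M;b+=M@o
    X=np.linalg.solve(A,b);return X,[proj(P,X)-uv for P,uv in obs]
E
python3 - <<'E'
from h import *
T=KP('top')
print('top cam',-T[1].T@T[2],'scene cam',-KP('scene')[1].T@KP('scene')[2])
for n,uv,z in [('flat',(204,214),.168),('plug',(241,220),.15),('nest',(345,232),.08)]: print(n,onz(T,uv,z))
a=cv2.imread('pics/a_top.png');cv2.imwrite('pics/b_top.png',cv2.resize(a[185:285,170:370],None,fx=4,fy=4,interpolation=cv2.INTER_CUBIC))
a=cv2.imread('pics/a_scene.png');cv2.imwrite('pics/b_scene.png',cv2.resize(a[180:340,170:350],None,fx=3.6,fy=3.6,interpolation=cv2.INTER_CUBIC))
E
```

```text
top cam [ 0.46167456 -0.2980721   1.03433384] scene cam [-0.02592584 -0.82820812  0.45197761]
flat [ 0.54454485 -0.18243405  0.168     ]
plug [ 0.53530117 -0.2439342   0.15      ]
nest [ 0.51690096 -0.43415005  0.08      ]
```

View pics/b_top.png

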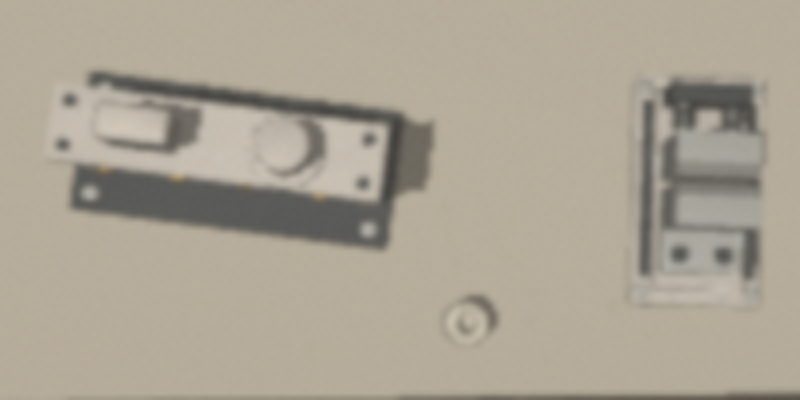

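View pics/b_scene.png

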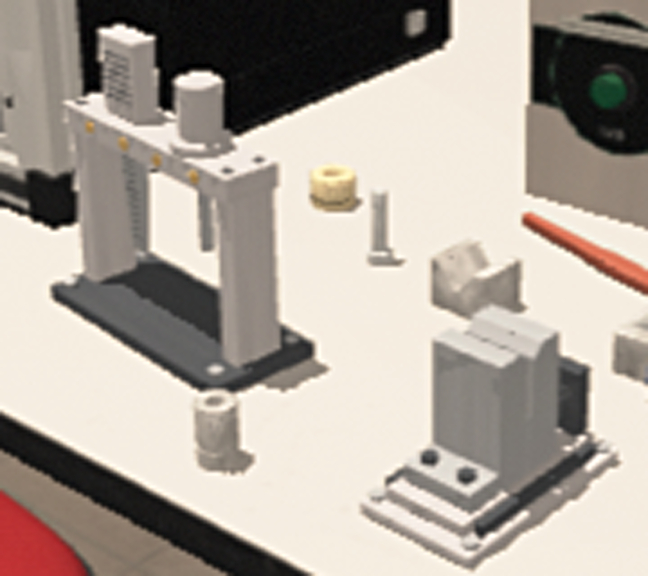

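Run:
```python
from h import *
T=KP('top')
f=lambda u,v,z:onz(T,(170+u/4,185+v/4),z)
for n,c,z in [('rail',[(52,85),(48,160),(392,122),(382,203)],.12),('head',[(98,102),(170,104),(167,146),(95,138)],.168),
 ('nestbase',[(635,78),(765,80),(630,303),(760,303)],.01),('sprungtop',[(678,133),(762,135),(675,178),(762,180)],.082),('fixedtop',[(675,193),(760,193),(675,227),(762,228)],.082)]:
    p=np.array([f(*x,z) for x in c]);print(n,p.mean(0).round(4));print(p.round(4).tolist())
```

```text
rail [ 0.537  -0.2129  0.12  ]
[[0.5634, -0.1385, 0.12], [0.5298, -0.1371, 0.12], [0.5455, -0.2905, 0.12], [0.5092, -0.2858, 0.12]]
head [ 0.5418 -0.181   0.168 ]
[[0.5506, -0.1663, 0.168], [0.5495, -0.1968, 0.168], [0.5317, -0.1956, 0.168], [0.5353, -0.1652, 0.168]]
nestbase [ 0.5198 -0.4429  0.01  ]
[[0.5769, -0.4125, 0.01], [0.5753, -0.4784, 0.01], [0.4638, -0.4077, 0.01], [0.4631, -0.4729, 0.01]]
sprungtop [ 0.5315 -0.4433  0.082 ]
[[0.5427, -0.4241, 0.082], [0.5414, -0.4636, 0.082], [0.5216, -0.4222, 0.082], [0.5203, -0.4631, 0.082]]
fixedtop [ 0.5063 -0.4421  0.082 ]
[[0.5146, -0.4221, 0.082], [0.5142, -0.462, 0.082], [0.4987, -0.4217, 0.082], [0.4978, -0.4625, 0.082]]
```

```bash
python3 -m handwheel '[[0.02,0.01,0.04,0.15,-1],[0.06,0.04,0.08,0.3,-1],[0.10,0.07,0.11,0.45,-1],[0.14,0.10,0.11,0.6,-1],[0.18,0.13,0.11,0.75,-1],[0.22,0.16,0.11,0.9,-1],[0.26,0.19,0.11,1.05,-1],[0.30,0.22,0.11,1.206,-1]]'
```

```text
clock: 0.95
eef_pos: [0.403, -0.2762, 0.3021]
ee_rot: [0.0, 0.751, 0.66, -0.0]
ft_force: [0.7, -1.7, 0.5]
width: 0.0857
```

```bash
python3 -c "
from rig import *
s=read_state();print(s['eef_pos'],s['ee_rot'],s['joint_pos'])"
```

```text
[ 0.40295621 -0.2761641   0.30212967] [ 8.29669756e-05  7.50834903e-01  6.60489925e-01 -1.00259067e-05] [-6.00778894e-01  2.01750584e-01  2.29010268e-01  1.59790011e+00
 -6.02546035e-05  1.09787159e+00]
```

```bash
python3 -m handwheel '[[0.03,0.02,0,0,-1],[0.06,0.04,0,0,-1],[0.09,0.06,0,0,-1],[0.12,0.07,0,0,-1],[0.125,0.075,0,0,-1],[0.125,0.075,0,0,-1],[0.125,0.075,0,0,-1],[0.125,0.075,0,0,-1]]'
python3 - <<'E'
from h import *
import pickle
s=read_state();print(s['eef_pos'],s['ee_rot'])
w=get_image('wrist');pickle.dump(s,open('s1.pkl','wb'))
cv2.imwrite('pics/c_wrist.png',w[:,:,::-1])
E
```

```text
clock: 1.75
eef_pos: [0.5258, -0.2034, 0.3025]
ee_rot: [0.0, 0.753, 0.658, 0.0]
ft_force: [-0.6, -0.9, -0.2]
width: 0.0854
[ 0.52582484 -0.20340908  0.30248736] [2.15529136e-04 7.53188835e-01 6.57804327e-01 2.25693954e-05]
```

View pics/c_wrist.png

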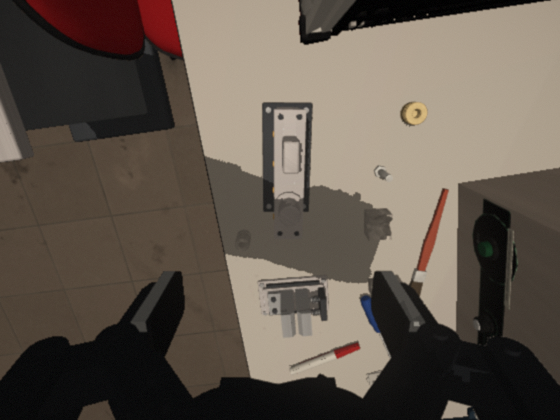

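Run:
```python
from h import *
a=cv2.imread('pics/c_wrist.png');cv2.imwrite('pics/c_z.png',cv2.resize(a[95:245,245:345],None,fx=4,fy=4,interpolation=cv2.INTER_CUBIC))
cv2.imwrite('pics/c_z2.png',cv2.resize(a[265:345,245:345],None,fx=6,fy=6,interpolation=cv2.INTER_CUBIC))
```

```text
(no output)
```

View pics/c_z.png

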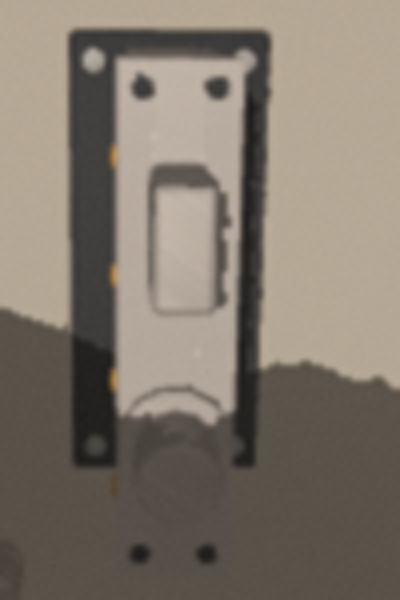

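View pics/c_z2.png

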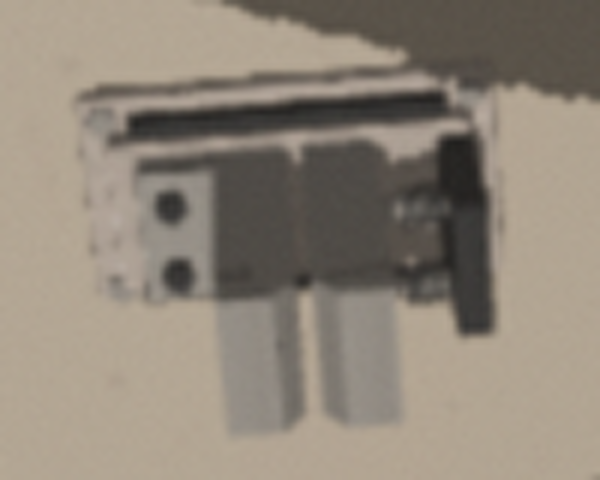

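Run:
```python
from h import *
import pickle
s=pickle.load(open('s1.pkl','rb'));P=KP('wrist',s);T=KP('top')
g=lambda u,v:(245+u/4,95+v/4)
p=np.array([onz(P,g(*c),.168) for c in [(152,186),(216,184),(152,310),(216,309)]]);print(p.mean(0),p.round(4).tolist())
e=p[1]-p[0]+p[3]-p[2];d=p[0]-p[2]+p[1]-p[3];print('xang',np.degrees(np.arctan2(e[1],e[0])),'yang',np.degrees(np.arctan2(d[1],d[0])))
r=np.array([onz(P,g(*c),.12) for c in [(115.5,56),(244,56),(117,410),(237,390)]]);print(r.round(4).tolist())
d=r[0]-r[2];print(np.degrees(np.arctan2(d[1],d[0])))
d=r[1]-r[3];print(np.degrees(np.arctan2(d[1],d[0])))
m=p.mean(0);print('tri',tri([(P,(245+184/4,95+247/4)),(T,(170+132.5/4,185+122.5/4))]))
```

```text
[ 0.5420734  -0.17945776  0.168     ] [[0.5363, -0.1637, 0.168], [0.5514, -0.1653, 0.168], [0.5325, -0.1935, 0.168], [0.548, -0.1954, 0.168]]
xang -6.32828806895027 yang 83.10235428491583
[[0.531, -0.135, 0.12], [0.5648, -0.1396, 0.12], [0.518, -0.2325, 0.12], [0.5531, -0.2311, 0.12]]
82.39330107676788
82.69055959091956
tri (array([ 0.54225745, -0.18020803,  0.16240722]), [array([0.05209028, 0.00560881]), array([-0.00688364,  0.0293979 ])])
```

```bash
python3 -m handwheel '[[0.008,0.012,-0.02,0.01,-1],[0.015,0.022,-0.05,0.01,-1],[0.0155,0.0234,-0.075,0.01,-1],[0.0155,0.0234,-0.09,0.01,-1],[0.0155,0.0234,-0.1,0.01,-1],[0.0155,0.0234,-0.1,0.01,-1],[0.0155,0.0234,-0.1,0.01,-1],[0.0155,0.0234,-0.1,0.01,-1]]'
python3 - <<'E'
from h import *
import pickle
s=read_state();print(s['eef_pos'],s['ee_rot'],s['ft_force'])
w=get_image('wrist');pickle.dump(s,open('s2.pkl','wb'))
cv2.imwrite('pics/d_wrist.png',w[:,:,::-1])
E
```

```text
clock: 2.6
eef_pos: [0.5425, -0.1797, 0.2031]
ee_rot: [0.001, 0.75, 0.662, 0.0]
ft_force: [0.2, 0.2, 0.9]
width: 0.0855
[ 0.54251548 -0.17972832  0.20313479] [6.57509962e-04 7.49665957e-01 6.61815977e-01 3.64692826e-04] [0.18678803 0.16150656 0.90011868]
```

View pics/d_wrist.png

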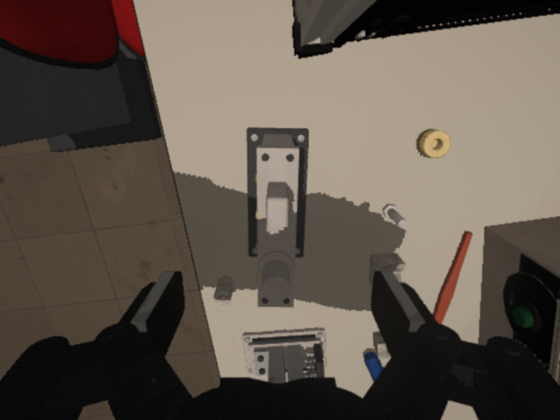

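Run:
```python
from h import *
import pickle
s=pickle.load(open('s2.pkl','rb'));P=KP('wrist',s)
print(proj(P,[*s['eef_pos'][:2],.168]), 2*np.degrees(np.arctan2(s['ee_rot'][2],s['ee_rot'][1]))-90)
a=cv2.imread('pics/d_wrist.png');cv2.imwrite('pics/d_z.png',cv2.resize(a[140:300,230:330],None,fx=3.7,fy=3.7,interpolation=cv2.INTER_CUBIC))
```

```text
[277.68934351 218.96903587] -7.122937345714973
```

View pics/d_z.png

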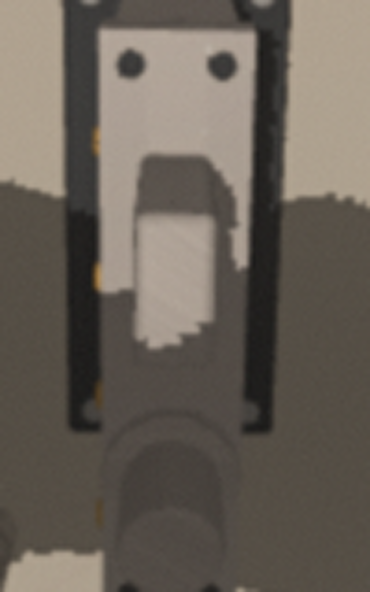

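```bash
python3 -m handwheel '[[0,0,-0.02,0,-1],[0,0,-0.045,0,-1],[0,0,-0.062,0,-1],[0,0,-0.07,0,-1],[0,0,-0.074,0,-1],[0,0,-0.074,0,-1],[0,0,-0.074,0,0],[0,0,-0.074,0,0.4]]'
python3 -m handwheel '[[0,0,0,0,0.6],[0,0,0,0,0.8],[0,0,0,0,1],[0,0,0,0,1],[0,0,0,0,1],[0,0,0,0,1],[0,0,0,0,1],[0,0,0,0,1]]'
python3 - <<'E'
from h import *
s=read_state();print(s['eef_pos'],s['ft_force'],s['ft_torque'],s['width'])
cv2.imwrite('pics/e_wrist.png',get_image('wrist')[:,:,::-1])
E
```

```text
clock: 3.45
eef_pos: [0.5426, -0.1795, 0.1289]
ee_rot: [0.001, 0.75, 0.662, 0.0]
ft_force: [0.2, -0.5, 0.2]
width: 0.0589
clock: 4.25
eef_pos: [0.543, -0.1798, 0.1298]
ee_rot: [0.001, 0.75, 0.662, 0.001]
ft_force: [-3.9, 1.0, 20.0]
width: -0.0
[ 0.54299361 -0.17976837  0.12983346] [-3.8988367   1.04854245 20.02865633] [ 0.15159708  0.75923816 -0.02359601] -3.22111488346812e-05
```

View pics/e_wrist.png

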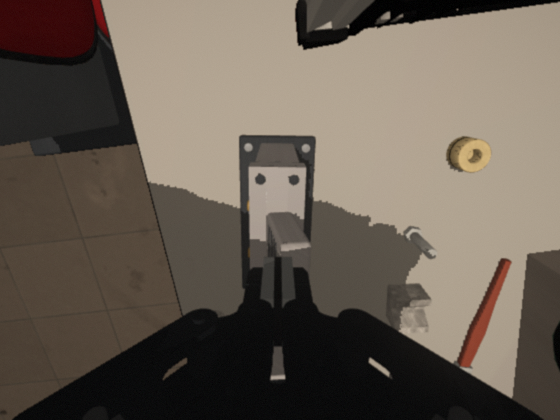

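Run:
```python
from h import *
s=read_state();P=KP('wrist',s)
c=np.array([.542,-.180]);th=np.radians(-7.2);ex=np.array([np.cos(th),np.sin(th)]);ey=np.array([-ex[1],ex[0]])
for z in(.168,.12):
  for a,b in[(-8,-16),(8,-16),(8,16),(-8,16)]:
    q=c+a/1e3*ex+b/1e3*ey;print(z,a,b,proj(P,[*q,z]))
print('tcp',proj(P,s['eef_pos']),'plug',proj(P,[*(c-.064*ey),.15]), c-.064*ey)
a=cv2.imread('pics/e_wrist.png');cv2.imwrite('pics/e_z.png',cv2.resize(a[130:330,200:360],None,fx=3.,fy=3.,interpolation=cv2.INTER_CUBIC))
for n in('scene','top'):
  a=get_image(n)[:,:,::-1];cv2.imwrite(f'pics/e_{n}.png',a)
  b=a[150:330,140:320] if n=='scene' else a[150:290,140:320];cv2.imwrite(f'pics/e_{n}z.png',cv2.resize(b,None,fx=3.3,fy=3.3,interpolation=cv2.INTER_CUBIC))
```

```text
0.168 -8 -16 [260.46234112 300.40987935]
0.168 8 -16 [291.83374611 300.43432108]
0.168 8 16 [292.97141191 243.31659036]
0.168 -8 16 [259.5442833  243.26941377]
0.12 -8 -16 [263.86340597 256.52170595]
0.12 8 -16 [288.55310541 256.55293244]
0.12 8 16 [289.26933643 209.98582405]
0.12 -8 16 [263.3238703  209.93963657]
tcp [277.81886188 239.79735864] plug [276.04446217 350.27662281] [ 0.53397867 -0.24349534]
```

View pics/e_z.png

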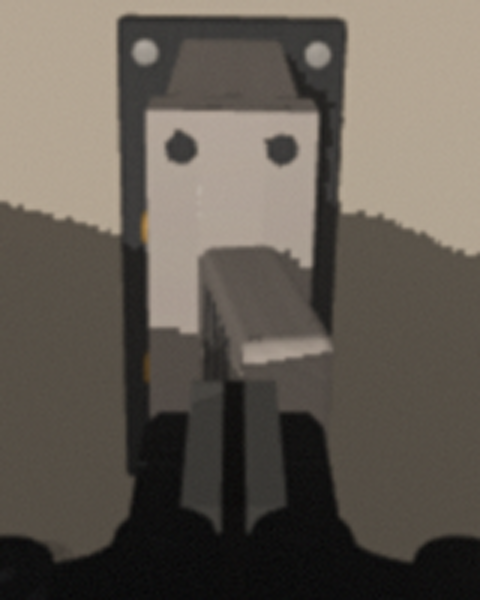

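View pics/e_scenez.png

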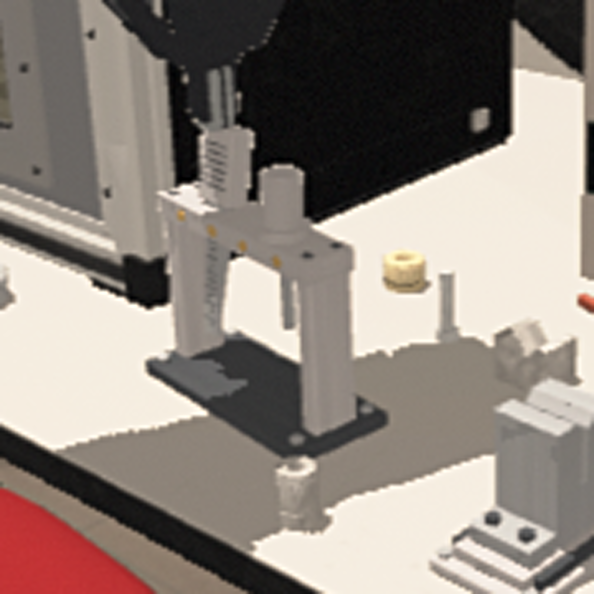

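View pics/e_topz.png

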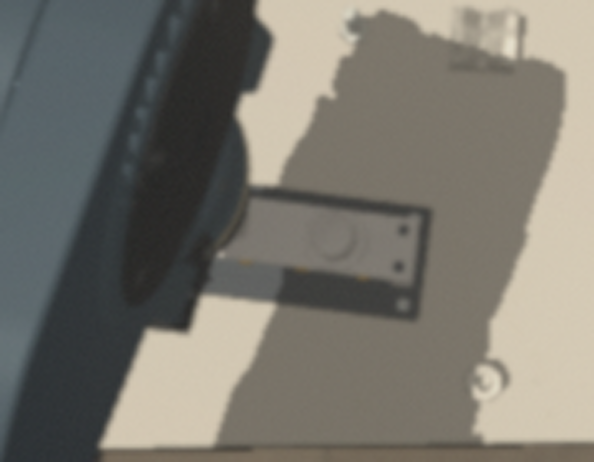

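Run:
```python
from h import *
s=read_state();P=KP('scene');W=KP('wrist',s)
p=np.array(s['eef_pos']);c=lambda q:((proj(P,q)-[140,150])*3.3).round()
for dz in(0,.019,.04,.06):print(dz,c(p+[0,0,dz]), proj(W,p+[0,0,dz]))
print('head top',c([.542,-.18,.168]),'bottom',c([.542,-.18,.12]),'rail',c([.537,-.2129,.12]))
a=cv2.imread('pics/e_scene.png')
cv2.imwrite('pics/e_sz2.png',cv2.resize(a[160:260,180:250],None,fx=6,fy=6,interpolation=cv2.INTER_LANCZOS4))
```

```text
0 [220. 187.] [277.81886192 239.79735847]
0.019 [218. 157.] [277.95468289 254.26582226]
0.04 [216. 124.] [278.14013132 274.02089885]
0.06 [213.  91.] [278.36503771 297.97927419]
head top [215. 127.] bottom [220. 203.] rail [252. 217.]
```

View pics/e_sz2.png

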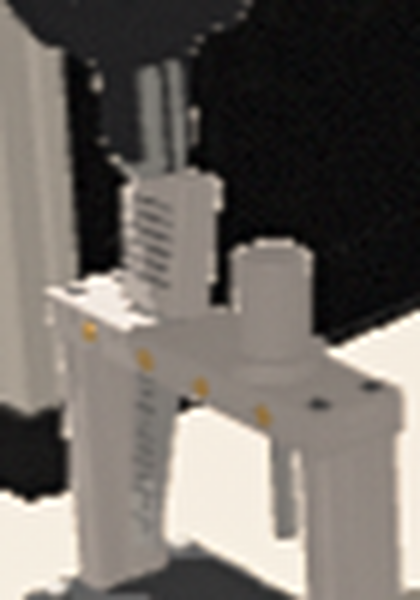

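Run:
```python
from h import *
import rig; print([n for n in dir(rig) if not n.startswith('_')])
print(getattr(rig,'hold_point_z',None))
P=KP('scene');p=np.array([.1172,-.4857,.1916]);a=np.radians(-76.43);y=np.array([np.cos(a),np.sin(a),0])
for k in(-.0425,0,.0425):
  for z in (0,.013,.05,.07):print(k,z,proj(P,p+k*y+[0,0,z]).round())
a=cv2.imread('pics/a_scene.png');cv2.imwrite('pics/f.png',cv2.resize(a[170:350,0:160],None,fx=3.3,fy=3.3))
```

```text
['PlanningError', 'camera_params', 'close_job', 'get_image', 'hold_point_z', 'read_state']
0.0187
-0.0425 0 [ 48. 340.]
-0.0425 0.013 [ 45. 328.]
-0.0425 0.05 [ 37. 293.]
-0.0425 0.07 [ 32. 273.]
0 0 [ 81. 352.]
0 0.013 [ 79. 340.]
0 0.05 [ 71. 304.]
0 0.07 [ 67. 283.]
0.0425 0 [118. 367.]
0.0425 0.013 [116. 354.]
0.0425 0.05 [109. 316.]
0.0425 0.07 [106. 295.]
```

View pics/f.png

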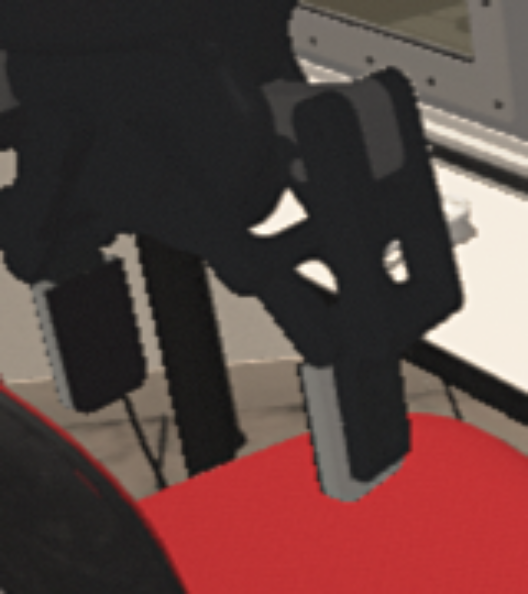

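Both cameras agree on what happened. The real fingertips sit about 38 mm behind the reported TCP, so the fingers shut on top of the head and tilted it a little. I'll back off, open and look again.

```bash
python3 -m handwheel '[[0,0,0.01,0,1],[0,0,0.03,0,1],[0,0,0.06,0,-1],[0,0,0.08,0,-1],[0,0,0.08,0,-1],[0,0,0.08,0,-1],[0,0,0.08,0,-1],[0,0,0.08,0,-1]]'
python3 - <<'E'
from h import *
import pickle
s=read_state();print(s['eef_pos'],s['ee_rot'],s['ft_force'],s['width'])
w=get_image('wrist');pickle.dump(s,open('s3.pkl','wb'))
cv2.imwrite('pics/g_wrist.png',w[:,:,::-1]);a=w[:,:,::-1][130:330,200:360];cv2.imwrite('pics/g_z.png',cv2.resize(a,None,fx=3.,fy=3.,interpolation=cv2.INTER_CUBIC))
a=get_image('scene')[:,:,::-1][170:270,180:250];cv2.imwrite('pics/g_s.png',cv2.resize(a,None,fx=6,fy=6,interpolation=cv2.INTER_CUBIC))
E
```

```text
clock: 5.2
eef_pos: [0.5417, -0.1792, 0.2072]
ee_rot: [-0.001, 0.75, 0.662, -0.0]
ft_force: [0.4, -0.6, 0.1]
width: 0.0846
[ 0.54165302 -0.17921593  0.2072088 ] [-6.65853717e-04  7.49570248e-01  6.61924355e-01 -3.84061882e-04] [ 0.42174708 -0.61090625  0.11504959] 0.08459275484066191
```

View pics/g_z.png

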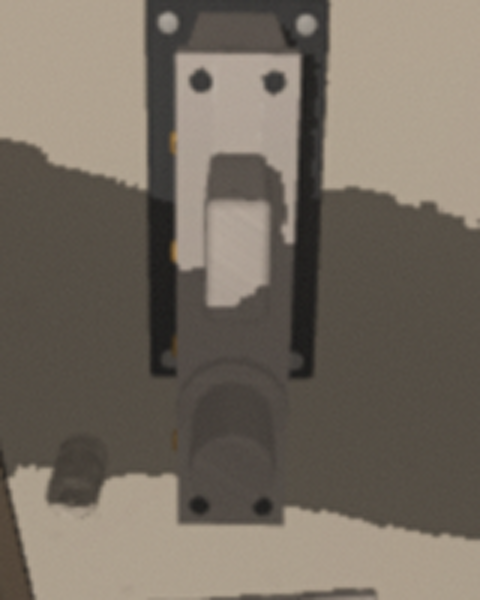

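View pics/g_s.png

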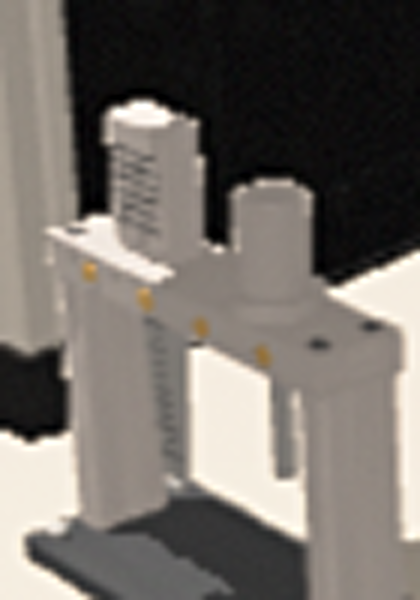

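```bash
python3 -m handwheel '[[0.0005,0,-0.03,0,-1],[0.0005,0,-0.065,0,-1],[0.0005,0,-0.09,0,-1],[0.0005,0,-0.105,0,-1],[0.0005,0,-0.113,0,-1],[0.0005,0,-0.116,0,-1],[0.0005,0,-0.116,0,-1],[0.0005,0,-0.116,0,0]]'
python3 -m handwheel '[[0,0,0,0,0.4],[0,0,0,0,0.7],[0,0,0,0,1],[0,0,0,0,1],[0,0,0,0,1],[0,0,0,0,1],[0,0,0,0,1],[0,0,0,0,1]]'
python3 - <<'E'
from h import *
s=read_state();print(s['eef_pos'],s['ft_force'],s['ft_torque'],s['width'])
cv2.imwrite('pics/h_wrist.png',get_image('wrist')[:,:,::-1])
a=get_image('scene')[:,:,::-1][150:270,160:260];cv2.imwrite('pics/h_s.png',cv2.resize(a,None,fx=5,fy=5,interpolation=cv2.INTER_CUBIC))
E
```

```text
clock: 6.1
eef_pos: [0.5431, -0.1795, 0.0929]
ee_rot: [0.001, 0.75, 0.662, 0.0]
ft_force: [-0.3, -0.3, -0.4]
width: 0.0729
clock: 6.9
eef_pos: [0.5427, -0.1794, 0.0923]
ee_rot: [0.0, 0.75, 0.662, 0.0]
ft_force: [-1.8, 0.3, 6.2]
width: 0.0155
[ 0.54273895 -0.17942318  0.09234294] [-1.76749019  0.34087088  6.20335196] [ 0.03425145  0.27184363 -0.04098349] 0.015523480355753273
```

View pics/h_s.png

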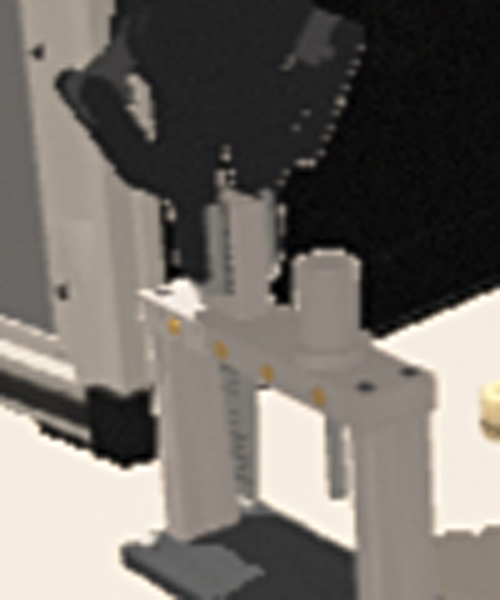

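View pics/h_wrist.png

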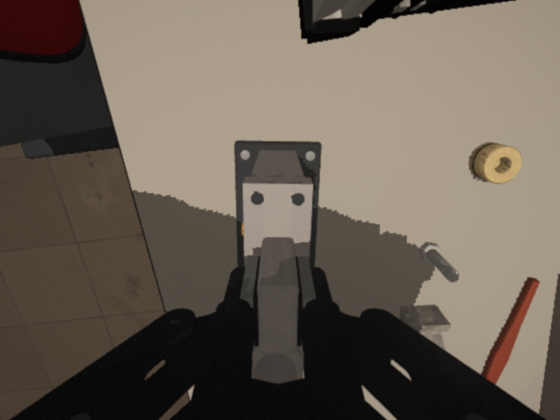

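The head is held at 15.5 mm opening and upright. Next is the straight pull.

```bash
python3 -m handwheel '[[0,0,0.003,0,1],[0,0,0.006,0,1],[0,0,0.009,0,1],[0,0,0.012,0,1],[0,0,0.025,0,1],[0,0,0.045,0,1],[0,0,0.07,0,1],[0,0,0.09,0,1]]'
python3 -m handwheel '[[0,0,0.015,0,1],[0,0,0.03,0,1],[0,0,0.035,0,1],[0,0,0.035,0,1],[0,0,0.035,0,1],[0,0,0.035,0,1],[0,0,0.035,0,1],[0,0,0.035,0,1]]'
python3 - <<'E'
from h import *
s=read_state();print(s['eef_pos'],s['ft_force'],s['ft_torque'],s['width'])
a=get_image('scene')[:,:,::-1];cv2.imwrite('pics/i_s.png',cv2.resize(a[100:340,150:350],None,fx=2.5,fy=2.5,interpolation=cv2.INTER_CUBIC))
cv2.imwrite('pics/i_w.png',get_image('wrist')[:,:,::-1])
E
```

```text
clock: 7.8
eef_pos: [0.5428, -0.1794, 0.1837]
ee_rot: [0.0, 0.75, 0.662, 0.0]
ft_force: [0.3, -1.3, -0.7]
width: 0.0152
clock: 8.6
eef_pos: [0.5425, -0.1793, 0.2167]
ee_rot: [-0.0, 0.75, 0.662, -0.0]
ft_force: [0.6, -0.3, -1.3]
width: 0.0153
[ 0.54247734 -0.17932334  0.21671506] [ 0.63002944 -0.33834388 -1.26173085] [0.03005831 0.04216185 0.00649817] 0.015250415269049383
```

View pics/i_s.png

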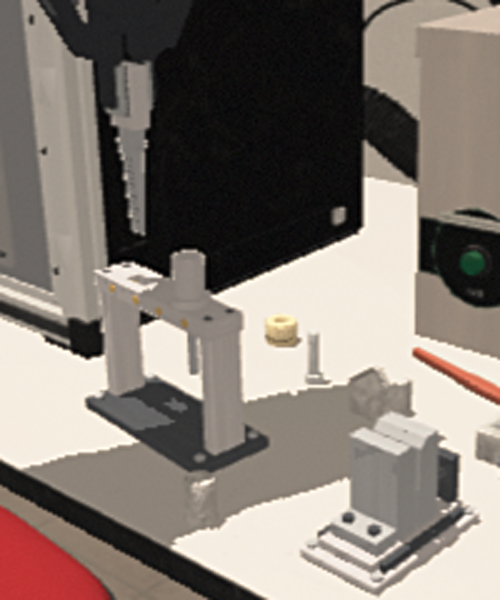

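View pics/i_w.png

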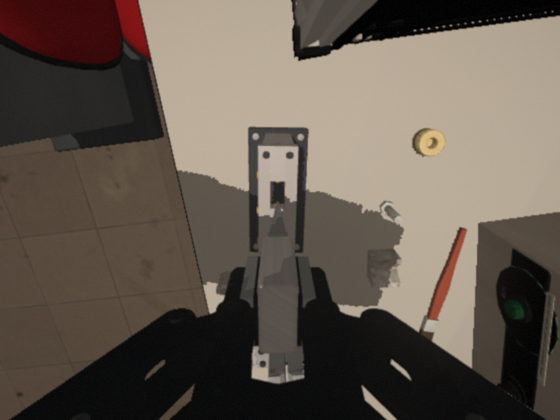

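```bash
python3 -m handwheel '[[0,0,0.025,0,1],[0,0,0.05,0,1],[-0.005,-0.04,0.05,0.03,1],[-0.01,-0.08,0.05,0.06,1],[-0.015,-0.12,0.05,0.09,1],[-0.02,-0.16,0.05,0.09,1],[-0.023,-0.20,0.05,0.09,1],[-0.023,-0.24,0.05,0.09,1]]'
python3 -m handwheel '[[0,-0.03,0,0,1],[0,-0.045,0,0,1],[0,-0.05,0,0,1],[0,-0.05,0,0,1],[0,-0.05,0,0,1],[0,-0.05,0,0,1],[0,-0.05,0,0,1],[0,-0.05,0,0,1]]'
python3 - <<'E'
from h import *
import pickle
s=read_state();print(s['eef_pos'],s['ee_rot'],s['ft_force'],s['width'])
w=get_image('wrist');pickle.dump(s,open('s4.pkl','wb'))
cv2.imwrite('pics/j_w.png',w[:,:,::-1])
E
```

```text
clock: 9.5
eef_pos: [0.519, -0.421, 0.2674]
ee_rot: [0.0, 0.719, 0.695, 0.0]
ft_force: [0.8, -0.1, -0.1]
width: 0.0153
clock: 10.3
eef_pos: [0.5197, -0.469, 0.2675]
ee_rot: [0.0, 0.719, 0.695, 0.0]
ft_force: [-0.1, 0.0, -0.4]
width: 0.0158
[ 0.51974673 -0.46896553  0.2674752 ] [1.73717079e-04 7.18870665e-01 6.95143824e-01 2.20105579e-05] [-0.14927007  0.00934952 -0.4057516 ] 0.01575126920555275
```

View pics/j_w.png

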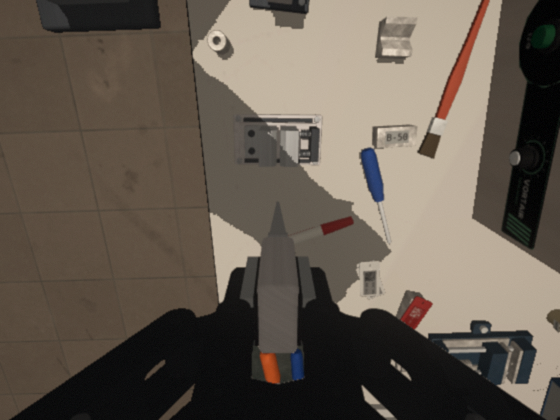

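Run:
```python
from h import *
import pickle
a=cv2.imread('pics/j_w.png');cv2.imwrite('pics/j_z.png',cv2.resize(cv2.convertScaleAbs(a[105:175,225:335],alpha=1.5),None,fx=7,fy=7,interpolation=cv2.INTER_CUBIC))
```

```text
(no output)
```

View pics/j_z.png

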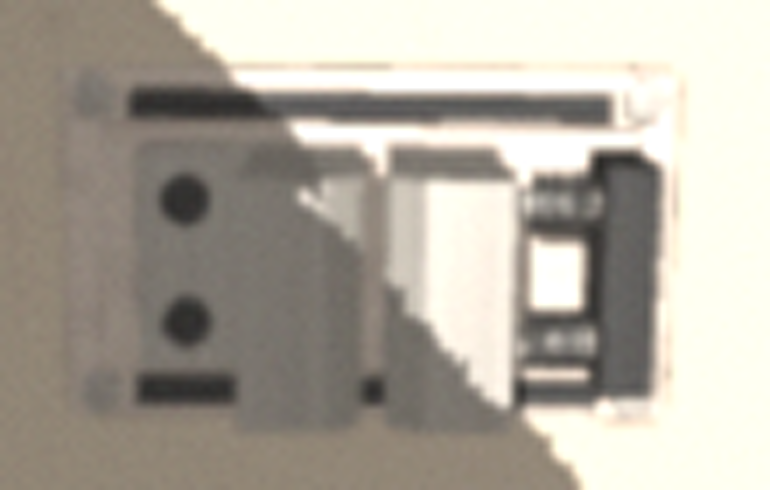

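```bash
python3 - <<'E'
from h import *
import pickle
s=pickle.load(open('s4.pkl','rb'));P=KP('wrist',s);T=KP('top')
g=lambda u,v:(225+u/7,105+v/7)
F=lambda u,v,z=.076:onz(P,g(u,v),z)
f1,f2=F(363,200),F(359,415);q1,q2=F(384,200),F(385,415)
for n,p in(('f1',f1),('f2',f2),('s1',q1),('s2',q2)):print(n,p.round(4))
d=f1-f2+q1-q2;print('yaw',np.degrees(np.arctan2(d[1],d[0]))-90)
top=[F(237,432,.082),F(515,410,.082),F(390,180,.082),F(513,180,.082),F(245,180,.082)];print(np.round(top,4))
d=top[3]-top[1];print('yaw outer',np.degrees(np.arctan2(d[1],d[0]))-90)
for a,b in[((130,103),(612,108)),((68,68),(680,68)),((68,412),(660,405))]:
  d=F(*b,.01)-F(*a,.01);print('xyaw',np.degrees(np.arctan2(d[1],d[0])))
print('c',(f1+f2+q1+q2)/4)
print('tip',onz(P,(278,205),s['eef_pos'][2]-.0563),s['eef_pos'], 'toolyaw',2*np.degrees(np.arctan2(s['ee_rot'][2],s['ee_rot'][1]))-90)
# top view crop x4 (170,185): dark line/gap midpoint
E
python3 - <<'E'
import cv2
a=cv2.imread('pics/a_top.png');cv2.imwrite('pics/k.png',cv2.resize(a[200:265,325:365],None,fx=9,fy=9,interpolation=cv2.INTER_CUBIC))
E
```

```text
f1 [ 0.5203 -0.427   0.076 ]
f2 [ 0.5185 -0.4616  0.076 ]
s1 [ 0.5236 -0.4271  0.076 ]
s2 [ 0.5227 -0.4617  0.076 ]
yaw -2.2032480424193324
[[ 0.4987 -0.4625  0.082 ]
 [ 0.5437 -0.4604  0.082 ]
 [ 0.5246 -0.4234  0.082 ]
 [ 0.5438 -0.4241  0.082 ]
 [ 0.502  -0.4227  0.082 ]]
yaw outer -0.1705036558132349
xyaw -2.425723432459226
xyaw -1.8492794342417265
xyaw -1.166015857087101
c [ 0.52128367 -0.44438458  0.076     ]
tip [ 0.52007608 -0.46564624  0.2111752 ] [ 0.51974673 -0.46896553  0.2674752 ] toolyaw -1.9226398700051135
```

View pics/k.png

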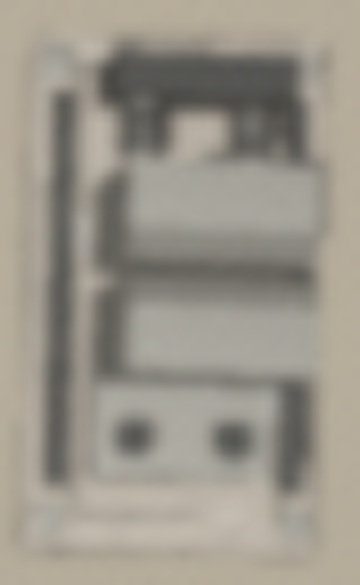

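```bash
python3 -m handwheel '[[0.001,0.01,-0.01,0,1],[0.001,0.022,-0.03,0,1],[0.001,0.022,-0.06,0,1],[0.001,0.022,-0.085,0,1],[0.001,0.022,-0.105,0,1],[0.001,0.022,-0.113,0,1],[0.001,0.022,-0.115,0,1],[0.001,0.022,-0.115,0,1]]'
python3 - <<'E'
from h import *
s=read_state();print(s['eef_pos'],s['ee_rot'],s['ft_force'],s['width'])
w=get_image('wrist')[:,:,::-1];cv2.imwrite('pics/l_w.png',cv2.resize(cv2.convertScaleAbs(w[110:280,200:360],alpha=1.5),None,fx=3.5,fy=3.5,interpolation=cv2.INTER_CUBIC))
a=get_image('scene')[:,:,::-1];cv2.imwrite('pics/l_s.png',cv2.resize(a[160:340,230:370],None,fx=3.3,fy=3.3,interpolation=cv2.INTER_CUBIC))
E
```

```text
clock: 11.15
eef_pos: [0.5209, -0.4475, 0.1529]
ee_rot: [0.0, 0.719, 0.695, 0.0]
ft_force: [0.1, 0.1, -1.3]
width: 0.0155
[ 0.52086096 -0.44754598  0.15287624] [3.85511583e-04 7.19029287e-01 6.94979665e-01 3.56873538e-05] [ 0.12272089  0.1288153  -1.30986104] 0.015466574793267858
```

View pics/l_w.png

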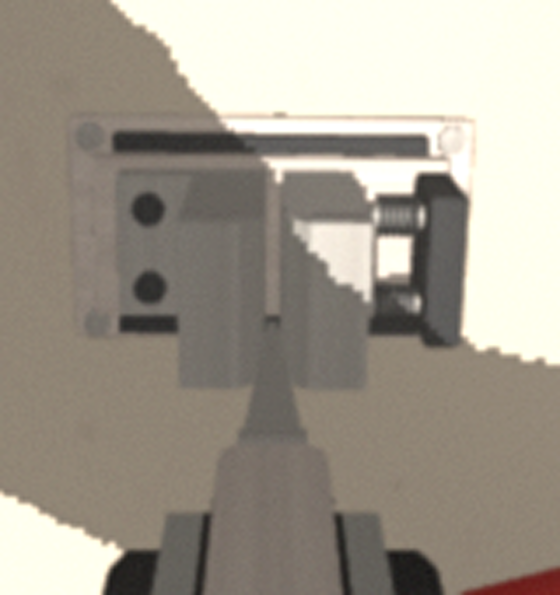

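View pics/l_s.png

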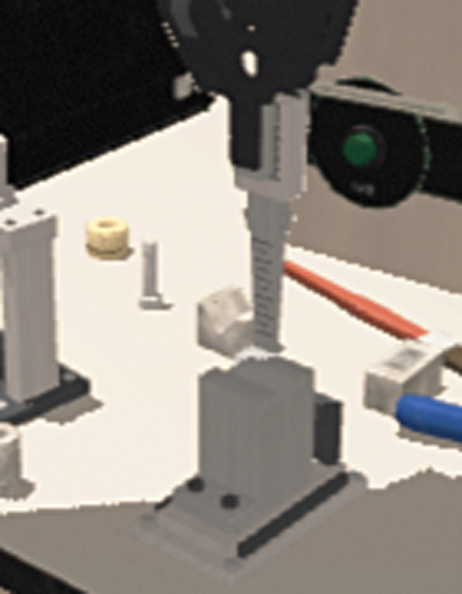

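```bash
python3 -m handwheel '[[0,0.002,-0.004,0,1],[0,0.003,-0.008,0,1],[0,0.003,-0.013,0,1],[0,0.003,-0.018,0,1],[0,0.003,-0.023,0,1],[0,0.003,-0.027,0,1],[0,0.003,-0.03,0,1],[0,0.003,-0.03,0,1]]'
python3 -m handwheel '[[0,0,-0.001,0,1],[0,0,-0.002,0,1],[0,0,-0.003,0,1],[0,0,-0.004,0,1],[0,0,-0.005,0,1],[0,0,-0.006,0,1],[0,0,-0.006,0,1],[0,0,-0.006,0,1]]'
python3 - <<'E'
from h import *
for i in range(4):
  s=read_state();print(s['eef_pos'],s['ft_force'],s['ft_torque'],s['width']);w=get_image('wrist')
E
```

```text
clock: 12.05
eef_pos: [0.5205, -0.4442, 0.1216]
ee_rot: [-0.0, 0.719, 0.695, -0.0]
ft_force: [0.2, -1.0, -0.8]
width: 0.0149
clock: 12.85
eef_pos: [0.5206, -0.4444, 0.1161]
ee_rot: [-0.0, 0.719, 0.695, 0.0]
ft_force: [0.1, 0.1, -0.6]
width: 0.0151
[ 0.52063948 -0.44436506  0.11606631] [ 0.05243877  0.0685272  -0.5943575 ] [ 0.04927221 -0.02692862  0.00594842] 0.015134467436669918
[ 0.52059666 -0.4443726   0.11611377] [-0.13524225 -0.68966878 -0.69092149] [ 0.00816522 -0.02730524  0.05901617] 0.015481119648487342
[ 0.52064138 -0.44438259  0.1160961 ] [ 0.69888111  0.34288767 -1.54614385] [ 0.02646858 -0.06987923 -0.06089893] 0.015379078600183956
[ 0.52061755 -0.4443944   0.1161277 ] [-0.81827992 -0.86169009 -0.8164405 ] [-0.00618109 -0.03143425 -0.02929805] 0.015422382029448458
```

```bash
cat > m.py <<'E'
from h import *
L=[]
for i in range(6):
  s=read_state();L.append([*s['eef_pos'],*s['ft_force'],*s['ft_torque']]);w=get_image('wrist')
print('mean',np.mean(L,0).round(4),'sd fz',np.std([l[5] for l in L]).round(2),'w',s['width'],'clock',s['clock'])
E
python3 -m handwheel '[[0,0,-0.001,0,1],[0,0,-0.002,0,1],[0,0,-0.003,0,1],[0,0,-0.004,0,1],[0,0,-0.004,0,1],[0,0,-0.004,0,1],[0,0,-0.004,0,1],[0,0,-0.004,0,1]]'
python3 m.py
python3 -m handwheel '[[0,0,-0.001,0,1],[0,0,-0.002,0,1],[0,0,-0.003,0,1],[0,0,-0.004,0,1],[0,0,-0.004,0,1],[0,0,-0.004,0,1],[0,0,-0.004,0,1],[0,0,-0.004,0,1]]'
python3 m.py
```

```text
clock: 13.85
eef_pos: [0.5206, -0.4444, 0.112]
ee_rot: [-0.0, 0.719, 0.695, -0.0]
ft_force: [-0.1, -1.1, 0.3]
width: 0.0153
mean [ 0.5206 -0.4444  0.112   0.091  -0.781  -0.5407 -0.1654 -0.0384 -0.0141] sd fz 0.83 w 0.015198582612559816 clock 14.1
clock: 14.95
eef_pos: [0.5206, -0.4444, 0.108]
ee_rot: [-0.0, 0.719, 0.695, -0.0]
ft_force: [-0.6, -1.1, 1.1]
width: 0.0154
mean [ 0.5206 -0.4444  0.108  -0.1576 -0.6211  0.4973 -0.1077 -0.038  -0.023 ] sd fz 0.58 w 0.01513631121868665 clock 15.2
```

```bash
python3 -m handwheel '[[0,0,-0.001,0,1],[0,0,-0.002,0,1],[0,0,-0.003,0,1],[0,0,-0.004,0,1],[0,0,-0.004,0,1],[0,0,-0.004,0,1],[0,0,-0.004,0,1],[0,0,-0.004,0,1]]'
python3 m.py
python3 - <<'E'
from h import *
w=get_image('wrist')[:,:,::-1];cv2.imwrite('pics/n_w.png',cv2.resize(cv2.convertScaleAbs(w[110:280,200:360],alpha=1.5),None,fx=3.5,fy=3.5,interpolation=cv2.INTER_CUBIC))
E
```

```text
clock: 16.05
eef_pos: [0.5206, -0.4444, 0.104]
ee_rot: [-0.0, 0.719, 0.695, -0.0]
ft_force: [1.4, -1.3, 3.2]
width: 0.0155
mean [ 0.5206 -0.4444  0.104   0.5383 -0.6206  2.7111 -0.1681 -0.0398 -0.0103] sd fz 0.54 w 0.015155829496201017 clock 16.3
```

View pics/n_w.png

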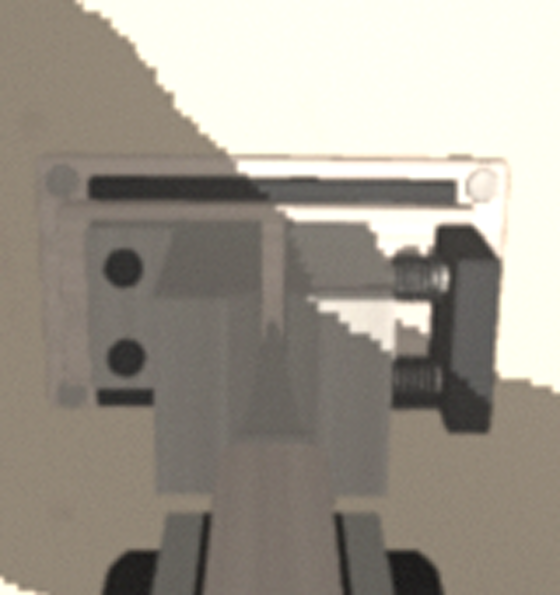

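```bash
python3 -m handwheel '[[0,0,-0.0005,0,1],[0,0,-0.001,0,1],[0,0,-0.001,0,1],[0,0,-0.001,0,1],[0,0,-0.001,0,1],[0,0,-0.001,0,1],[0,0,-0.001,0,1],[0,0,-0.001,0,1]]'
python3 m.py; python3 m.py
python3 - <<'E'
from h import *
a=get_image('scene')[:,:,::-1];cv2.imwrite('pics/o_s.png',cv2.resize(a[160:340,170:370],None,fx=3,fy=3,interpolation=cv2.INTER_CUBIC))
E
```

```text
clock: 17.2
eef_pos: [0.5207, -0.4444, 0.1033]
ee_rot: [0.0, 0.719, 0.695, 0.0]
ft_force: [0.2, 0.7, 4.9]
width: 0.0153
mean [ 0.5207 -0.4444  0.1033  0.3172  0.1062  5.2932 -0.0143 -0.0372 -0.0192] sd fz 0.31 w 0.015453361921037327 clock 17.45
mean [ 0.5207 -0.4444  0.1033  0.1699 -0.2244  5.1174 -0.0313 -0.0456 -0.0174] sd fz 0.53 w 0.015613605185495488 clock 17.75
```

View pics/o_s.png

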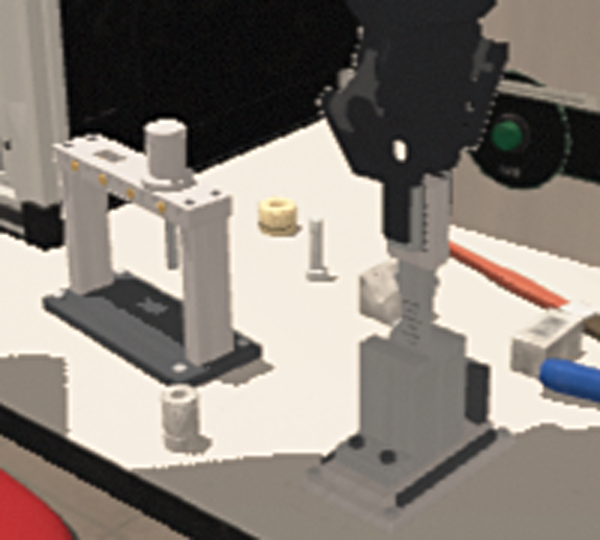

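Push is now about 6 N, taking the free-hanging baseline as -0.9 N. Contact began 5–9 mm higher, so the jaw has given roughly 0.6–1.2 mm. The push is slightly high, so I'll ease off a fraction of a millimetre.

```bash
python3 -m handwheel '[[0,0,0.0002,0,1],[0,0,0.0004,0,1],[0,0,0.0004,0,1],[0,0,0.0004,0,1],[0,0,0.0004,0,1],[0,0,0.0004,0,1],[0,0,0.0004,0,1],[0,0,0.0004,0,1]]'
python3 m.py; python3 m.py
python3 - <<'E'
from h import *
a=get_image('wrist')[:,:,::-1];cv2.imwrite('pics/p_w.png',cv2.resize(cv2.convertScaleAbs(a[110:280,200:360],alpha=1.5),None,fx=3.5,fy=3.5,interpolation=cv2.INTER_CUBIC))
E
```

```text
clock: 18.65
eef_pos: [0.5206, -0.4443, 0.1034]
ee_rot: [-0.0, 0.719, 0.695, -0.0]
ft_force: [-0.7, -0.1, -1.1]
width: 0.0157
mean [ 0.5206 -0.4443  0.1034 -0.1348 -0.8473 -1.152  -0.2686 -0.0484 -0.02  ] sd fz 0.28 w 0.015369628238031672 clock 18.9
mean [ 0.5206 -0.4443  0.1034 -0.3104 -0.8866 -2.3017 -0.2474 -0.0103 -0.0202] sd fz 0.52 w 0.015097890204374718 clock 19.2
```

View pics/p_w.png

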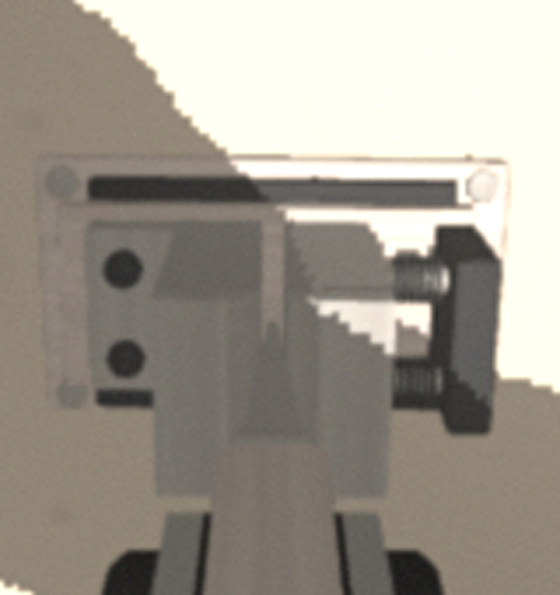

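```bash
python3 -m handwheel '[[0,0,-0.0002,0,1],[0,0,-0.0004,0,1],[0,0,-0.0004,0,1],[0,0,-0.0004,0,1],[0,0,-0.0004,0,1],[0,0,-0.0004,0,1],[0,0,-0.0004,0,1],[0,0,-0.0004,0,1]]'
python3 m.py; python3 m.py
```

```text
clock: 20.1
eef_pos: [0.5207, -0.4444, 0.1033]
ee_rot: [0.0, 0.719, 0.695, 0.0]
ft_force: [-0.4, 0.5, 4.1]
width: 0.0151
mean [ 0.5207 -0.4444  0.1033  0.1062  0.2722  4.9223  0.0292 -0.0441 -0.0086] sd fz 0.9 w 0.015257842892461718 clock 20.35
mean [ 0.5207 -0.4444  0.1033  0.1275 -0.019   5.1653  0.037  -0.076  -0.0288] sd fz 0.17 w 0.01512893467468087 clock 20.65
```

```bash
python3 -m handwheel '[[0,0,0.0001,0,1],[0,0,0.0001,0,1],[0,0,0.0001,0,1],[0,0,0.0001,0,1],[0,0,0.0001,0,1],[0,0,0.0001,0,1],[0,0,0.0001,0,1],[0,0,0.0001,0,1]]'
python3 m.py; python3 m.py;python3 m.py
```

```text
clock: 21.5
eef_pos: [0.5206, -0.4444, 0.1033]
ee_rot: [0.0, 0.719, 0.695, -0.0]
ft_force: [-0.1, 0.0, 4.6]
width: 0.015
mean [ 0.5207 -0.4444  0.1033  0.2094 -0.4409  4.9134 -0.025  -0.0489 -0.0163] sd fz 0.43 w 0.015175050084120118 clock 21.75
mean [ 0.5207 -0.4444  0.1033  0.4217 -0.0173  4.8603 -0.0294 -0.0386 -0.0305] sd fz 0.4 w 0.015452025971598088 clock 22.05
mean [ 0.5207 -0.4444  0.1033  0.0824 -0.2381  5.4427 -0.0196 -0.0495 -0.0117] sd fz 0.35 w 0.015174990162356265 clock 22.35
```

```bash
python3 -m handwheel '[[0,0,0.0001,0,1],[0,0,0.0001,0,1],[0,0,0.0001,0,1],[0,0,0.0001,0,1],[0,0,0.0001,0,1],[0,0,0.0001,0,1],[0,0,0.0001,0,1],[0,0,0.0001,0,1]]'
python3 m.py; python3 m.py;python3 m.py
```

```text
clock: 23.2
eef_pos: [0.5206, -0.4444, 0.1033]
ee_rot: [-0.0, 0.719, 0.695, -0.0]
ft_force: [0.1, -0.8, 3.8]
width: 0.0153
mean [ 0.5206 -0.4444  0.1033  0.2304 -0.7564  4.2154 -0.1214 -0.0523 -0.0069] sd fz 0.63 w 0.015173276479368954 clock 23.45
mean [ 0.5206 -0.4444  0.1033  0.4855 -0.239   3.8016 -0.1321 -0.0359 -0.0146] sd fz 0.33 w 0.01568449797212087 clock 23.75
mean [ 0.5206 -0.4444  0.1033  0.4025 -0.7362  3.7346 -0.1312 -0.0539 -0.0382] sd fz 0.21 w 0.015402017066762558 clock 24.05
```

```bash
python3 -c "
from rig import *
print(close_job())"
```

```text
the job is handed in; nothing more can be done
None
```

I pulled the flat-headed gauge straight up out of the rail and slid its blade down between the nest jaws. I handed the job in at about 24 s, with the gauge still gripped and upright; no verdict came back.

**Last checks**
- **Push:** the wrist force held at about +3.7 to +4.2 N, against about -0.9 N hanging free. That is roughly 4.7 N of downward push, a little over the 4 N asked.
- **Jaw give:** I estimate about 0.6 to 1.2 mm, from how far the blade went in after first contact. The push at its peak of about 6 N would suggest nearer 1.8 mm. Both are within the snug range. I could not see the give directly.
- **Grip:** the finger opening was steady at about 15.4 mm on the 16 mm head.
- **Other parts:** in the last scene picture the round-headed gauge is in its slot and the loose parts in view are where they lay. That picture predates the last small force adjustments, which moved the arm about 0.1 mm at most.

**What went wrong or disagreed**
- **First grasp failed:** the real fingertips are about 38 mm short of the reported TCP. The fingers shut on top of the head with about 20 N and tilted it. It sprang back upright when I backed off, and I corrected the height from the pictures and gripped it properly.
- **Force at depth is uncertain:** it depends strongly on friction in the jaws. It reached about 6 N on the last push, and lifting by 0.4 mm turned it into a slight pull. I pushed back down and eased off in 0.1 mm steps to the final value.

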